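Close the humidifier chamber of the stage incubator

TASK

Close the humidifier: pick the black screw cap with the orange top out of the steel tray, set it level on the threaded neck of the chamber, and turn it gently backwards (counter-clockwise from above) until it rides up to the top of the thread and drops into the thread start. Then run it in clockwise, level and without cross-threading or forcing it, until it squeezes the red seal snugly, let go of it, and leave everything else where it is.

Things in the scene. Friction and masses are not known exactly. Their poses are not given: they have to be found in the camera images.
- humidifier: Fixed humidifier base: white box 170 x 150 x 62 mm, black panel in front, with a glass water chamber that ends in a metal threaded neck. Origin: centre of its underside, on the neck's axis; z up, front to its -x. Heights above the bench: box 62, aluminium collar (108 across) 70, chamber shoulder (86 across) 90 to 100, neck foot 100, hard rim 128, top of the red seal 130 mm. Nothing on it is higher.
- mouth (a point): Centre of the top of the relaxed red seal on the neck, 130 mm above the bench; z is the neck's axis (vertical). The neck is a plain 40 mm cylinder whose last 5 mm narrow like a cone to 33 mm, as a lead-in.
- neck_thread: Raised steel thread on the neck, fixed, 46 mm over its crests. Right-handed, three starts 120 degrees apart with blunt ends, 12 mm of travel per full turn, 0.7 mm of free play up and down. Origin on the neck's axis at the neck's foot, 100 mm above the bench. It is turned by any amount from episode to episode; its starts stand at no stated angle to its axes.
- thread_top (a point): Point on the neck's axis level with the top of the thread, 116 mm above the bench (14 mm below mouth). Set on the neck, the cap's lugs rest on the thread with cap_lugs 0 to 4 mm below this point. Turned backwards the cap climbs to 0 mm within a third of a turn, then drops 4 mm: that is the thread start. Run in clockwise from there.
- cap_center (a point): Centre (half-way up) of the loose black screw cap with an orange disc on top: 56 mm across, 38 mm high, about 70 g, right way up on the tray's 3 mm floor. Grip it by its ribbed upper part, 5 to 19 mm above this point. Fully run in it lies 5.8 to 6.8 mm below mouth. The cap stays where it is turned to when let go.
- cap_lugs (a point): Point on the cap's axis, 2 mm above its lower edge (17 mm below cap_center), level with the undersides of its three inner thread lugs, which are 1.6 mm thick, 120 degrees apart at no stated angle to the cap's axes, and leave a 41.6 mm opening. Inside is a 48 mm bore, 24 mm deep, with a flat ceiling that meets the seal.
- seal (a joint): Red springy seal on the neck: 0 m relaxed, grows as it is pressed, 0.002 m fully squeezed; 8 N per mm. From the drop into the thread start the cap meets it after 120 to 140 degrees clockwise and is snug (0.8 to 1.8 mm) after 165 to 195 degrees. Turning takes about 0.05 N m at 3 N of push, rising to 0.1 to 0.25 N m as the seal is squeezed. More than 20 N on the thread damages it.
- tray: Fixed steel tray, 170 x 250 mm, lip 14 mm high, floor 3 mm thick; it holds the cap, the blue cap and the spare seal. Origin at the centre of its underside, long side along its y; the cap lies towards its +y end.
- blue_cap: Smaller blue bottle cap, 38 mm across, 22 mm high, in the tray: leave it alone. Origin at the centre of its underside.
- spare_seal: Spare red seal ring, 31 mm across, 5 mm thick, in the tray: leave it alone. Origin at the centre of its underside.
- media_bottle: Clear bottle with white cap, 66 mm across, 150 mm high: leave it alone. Origin at the centre of its underside.
- well_plate: 24-well plate, 86 x 128 x 16 mm: leave it alone. Origin at the centre of its underside.
- dish: Culture dish, 92 mm across, 16 mm high: leave it alone. Origin at the centre of its underside.
- objective_case: Clear objective case on a black foot, 48 mm across, 70 mm high: leave it alone. Origin at the centre of its underside.
- tip_box: Blue pipette-tip box, 84 x 122 x 64 mm: leave it alone. Origin at the centre of its underside.
- slide_box: Grey and green slide box, 87 x 102 x 34 mm: leave it alone. Origin at the centre of its underside.

How it is judged:
By the outcome, as a careful person would: the job done as asked, in the order asked, and still so for the second after the job is handed in, with the robot touching nothing.
It also fails if it takes over 72 s, if anything falls off the work surface, if the arm or the gripper's body presses on something with over 40 N, if the wrist force passes 120 N, or if a joint passes its speed limit or range.

ROBOT

A 7-joint arm with a two-finger parallel gripper is mounted at the origin on the work surface. World frame = base frame: x ahead of the robot, y to its left, z up, the work surface at z = 0. Lengths are in mm, angles in rad, forces in N, time in s.
With the tool pointing down it reaches from about 400 to 900 mm from the base axis. Payload 5.6 kg.
Tool frame: the origin (TCP) lies on the centre line of the jaws, within the pads' length; the fingertips stand 19 mm ahead of it and the grasp point (between the pads) is the TCP; z points along the fingers, x is the direction in which the jaws open and shut, and the axes are right-handed (so a half turn about z gives the same grasp; the last joint's range is limited). The gripper opens to 92 mm and grips with 3 to 60 N. Pads are 20 mm wide; open, the fingers measure 128 mm over their backs; the gripper's body (75 mm by 189 mm) begins 69 mm behind the grasp point.
Start: joints at [-1.319, 0.468, -0.012, 1.603, 0.006, 1.071, -0.056], TCP at [188.897, 621.954, 233.592] pointing down, gripper open.
Joint ranges: [-2.53, 2.53], [-0.31, 2.02], [-1.57, 1.55], [0.28, 2.44], [-1.29, 4.43], [0.15, 1.84], [-2.92, 2.92]. Speed limits (rad/s): [2.57, 2.57, 3.14, 3.14, 3.14, 3.14, 3.14].

INTERFACE

Orientations are given as a rotation vector (axis times angle).
In Python, from workcell import manip, grab_frame, camera_info, job gives the robot as it stands. The module is installed in compiled form; this text tells all that it offers.
- The arm moves only by the shell command python3 -m creep 'ROWS' [OPENING] [FORCE]. ROWS is JSON, a list of rows, each a list of 6 numbers: the shift along the tool's x, y, z in mm, then the turn, a rotation vector about the tool's x, y, z in degrees. A call has 1 to 12 rows; each row is the pose to reach, as a shift and turn from the pose measured when the call began, along the tool's axes at that moment; what a row does not reach only later rows make up. A row lasts 1/10 s, in which the tool goes at most 50 mm and 8.59 degrees, less where a joint would pass 70% of its speed; a pose out of reach is approached as far as the arm can. A call with a gripper value outside its range is refused whole. OPENING is the gripper's target within -1 to 1 (fully open at 1, half-way at 0, shut at -1), set as the call begins (- or left out, the last holds). The fingers move at their own pace and stop on an object; FORCE is the grip in N (left out, the last holds). Time passes only in rows, so rows that repeat a pose let the fingers close. It gives the time, the measured TCP pose, the force and the opening at its end, in the units of the state.
- manip.read_state(): the state, without advancing time (a new reading comes with each control period).
- grab_frame(name): name is "scene" or "side" or "wrist"; returns (picture, depth): 400x640x3 uint8, red, green, blue; 400x640 float32, mm along the optical axis (not along the pixel's ray), 0 where there is no reading.
- camera_info(name): a dict with "fx", "fy", "cx", "cy" (pixels), "R" (3x3) and "t" (3): a world point X has camera coordinates R X + t; the wrist camera has in their place "mount" (4x4, takes a point from camera to tool coordinates, whose origin is the TCP and whose axes are the tool frame's). Camera axes: x right, y down, z forward; pixel columns grow to the right and rows downward; lengths in mm; the calibration is good to about 2 mm. A picture is of the moment at which its call begins: read the wrist's pose just before it. camera_info takes no time and is no camera call.
- job.hand_in(): hands the job in, once; it reports no verdict.
The state is a dict: "clock": time; "joint_positions": joint angles; "qvel": joint speeds; "joint_torque": joint torques, N m; "ee_pos": TCP position; "orientation": TCP orientation; "force": force on the tool from outside, world axes, zero at the start; "torque": the same for the moment, N m; "width": finger opening in mm.
Only numpy, scipy, OpenCV 4.12 (cv2) and the standard library are available. Lean on these libraries where they do the work, as an engineer would, in place of code of your own. Each camera call takes 0.05 s, during which the arm holds its last target.

## Working session

There is one attempt and no reset: what is moved stays moved. The work goes in short steps, Python scripts to look and compute and a shell command to move; the robot and the scene stay as the last step left them, time stands still between calls to the robot, and variables do not carry over. Pictures are saved under pics/ and viewed, and the job is handed in when it is done.

```bash
mkdir -p pics; ls; python3 - <<'E'
from workcell import manip, grab_frame, camera_info
import cv2,json
s=manip.read_state(); print(s)
for n in ["scene","side","wrist"]:
    p,d=grab_frame(n); cv2.imwrite(f"pics/{n}0.png",p[:,:,::-1]); 
    import numpy as np; np.save(f"pics/{n}0.npy",d)
    print(n,camera_info(n))
E
```

```text
pics
{'clock': 0.0, 'joint_positions': array([-1.31901137,  0.46838913, -0.01160142,  1.60363647,  0.00601375,
        1.07139567, -0.05630934]), 'qvel': array([ 0.00065898,  0.00131177, -0.00033981, -0.00084895,  0.00105537,
        0.00100849,  0.00081821]), 'joint_torque': array([-2.35074567e-04, -5.20578754e+01, -1.31694708e-02, -2.43758726e+01,
       -5.68610395e-02,  1.72233809e-02,  1.55660250e-04]), 'ee_pos': array([188.75461149, 621.40526372, 232.62725468]), 'orientation': array([ 2.52271292e+00,  1.87032915e+00, -2.12793853e-03]), 'force': array([ 0.72670398, -0.71049817,  0.52637184]), 'torque': array([ 0.02912749, -0.03094413, -0.11012324]), 'width': 92.02646103505283}
scene {'fx': 365.6737001888832, 'fy': 365.6737001888832, 'cx': 315.80550681836377, 'cy': 194.95039511264312, 'R': array([[ 0.43839388,  0.89867841,  0.01370805],
       [ 0.59457131, -0.27853909, -0.75425522],
       [-0.67401465,  0.33881128, -0.65643824]]), 't': array([-245.91187936, -264.38980128, 1859.62256155])}
side {'fx': 410.2188884716543, 'fy': 410.2188884716543, 'cx': 321.77633913228703, 'cy': 202.82942338914512, 'R': array([[ 0.87365589, -0.48645295,  0.00942948],
       [-0.24892308, -0.46354302, -0.85039118],
       [ 0.41804627,  0.74060205, -0.52606646]]), 't': array([-552.04492378,  223.27163194, 1057.88474087])}
wrist {'fx': 296.90057464746326, 'fy': 296.90057464746326, 'cx': 317.6282263836109, 'cy': 195.47678882704724, 'mount': array([[ 9.99999614e-01,  1.68020360e-04, -8.62744128e-04,
         5.02887531e-01],
       [ 6.25786042e-05,  9.65458096e-01,  2.60558362e-01,
        -7.33461827e+01],
       [ 8.76722414e-04, -2.60558316e-01,  9.65457713e-01,
        -1.51846568e+02],
       [ 0.00000000e+00,  0.00000000e+00,  0.00000000e+00,
         1.00000000e+00]])}
```

View pics/scene0.png

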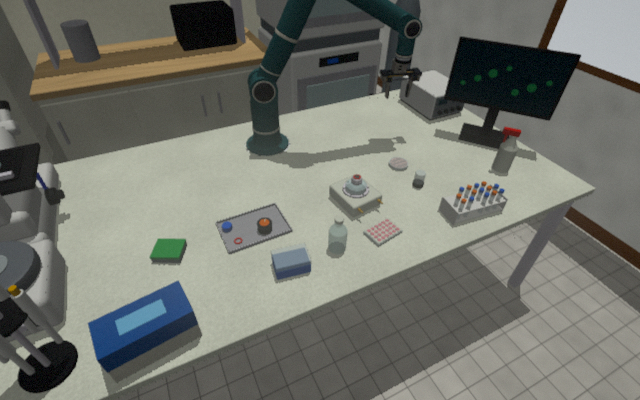

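View pics/side0.png

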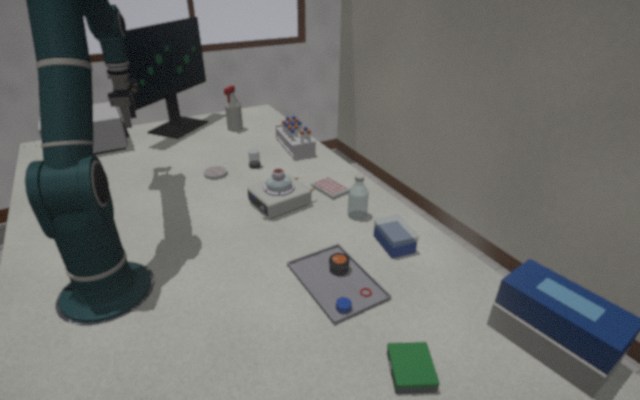

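View pics/wrist0.png

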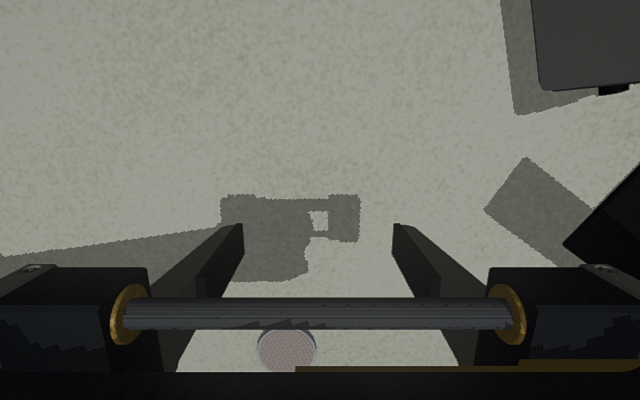

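```bash
cat > h.py <<'E'
import numpy as np, cv2
from workcell import manip, grab_frame, camera_info
from scipy.spatial.transform import Rotation as Ro
def ray(n,u,v,pose=None):
    c=camera_info(n); r=np.array([(u-c['cx'])/c['fx'],(v-c['cy'])/c['fy'],1.])
    if n=='wrist':
        p,o=pose; M=np.array(c['mount']); W=Ro.from_rotvec(o).as_matrix()
        return W@M[:3,3]+p, W@(M[:3,:3]@r)
    R=np.array(c['R']);t=np.array(c['t']); return -R.T@t, R.T@r
def at_z(n,u,v,z,pose=None):
    o,d=ray(n,u,v,pose); return o+d*(z-o[2])/d[2]
def at_d(n,u,v,dep,pose=None):
    o,d=ray(n,u,v,pose); return o+d*dep
def proj(n,X,pose=None):
    c=camera_info(n)
    if n=='wrist':
        p,o=pose; M=np.array(c['mount']); W=Ro.from_rotvec(o).as_matrix()
        x=M[:3,:3].T@(W.T@(np.array(X)-p)-M[:3,3])
    else: x=np.array(c['R'])@X+c['t']
    return x[0]/x[2]*c['fx']+c['cx'], x[1]/x[2]*c['fy']+c['cy']
def totool(dw,o): return Ro.from_rotvec(o).as_matrix().T@dw
E
python3 - <<'E'
from h import *
a=cv2.imread('pics/scene0.png');b=cv2.imread('pics/side0.png')
def crop(im,x,y,w,h,k): return cv2.resize(im[y:y+h,x:x+w],None,fx=k,fy=k,interpolation=cv2.INTER_CUBIC)
A=np.hstack([crop(a,240,205,50,50,8),crop(a,330,160,50,50,8)])
cv2.imwrite('pics/ca.png',A)
B=np.hstack([crop(b,315,240,50,50,8),crop(b,253,155,50,50,8)])
cv2.imwrite('pics/cb.png',B)
print(Ro.from_rotvec(manip.read_state()['orientation']).as_matrix().round(3))
E
```

```text
[[ 0.291  0.957 -0.   ]
 [ 0.957 -0.291 -0.001]
 [-0.001  0.    -1.   ]]
```

View pics/ca.png

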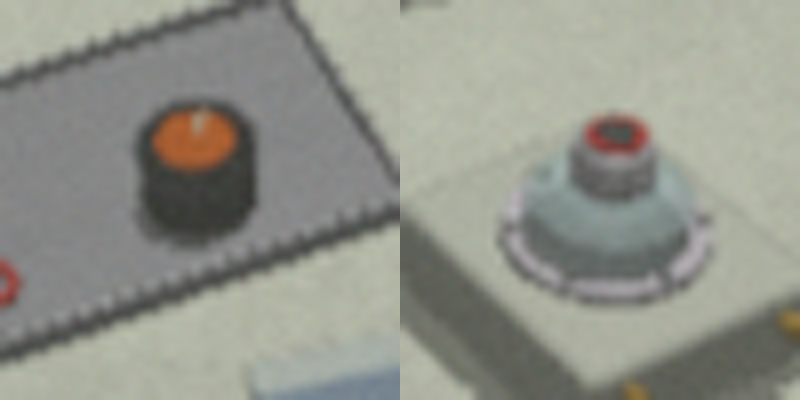

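View pics/cb.png

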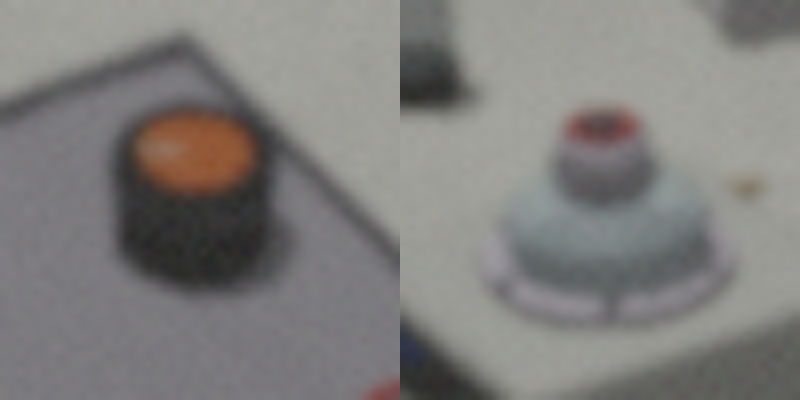

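```bash
python3 - <<'E'
from h import *
for n,u,v,z in [('scene',264.1,221.8,41),('side',338.9,258.5,41),('scene',356.4,176.2,130),('side',277.8,170.4,130)]:
    p=at_z(n,u,v,z); print(n,p.round(1),np.hypot(*p[:2]))
for n,u,v in [('scene',227,227),('side',344,304),('scene',339,222),('side',358,180),('scene',292,250),('side',385,222)]: print(n,at_z(n,u,v,[22,22,150,150,64,64][[(227),344,339,358,292,385].index(u)]).round(0))
E
```

```text
scene [ 564.2 -219.1   41. ] 605.2843434790213
side [ 562.  -219.8   41. ] 603.4567355252121
scene [566.3 174.8 130. ] 592.6100622813847
side [560.7 172.6 130. ] 586.6762528437283
scene [ 512. -350.   22.]
side [ 496. -353.   22.]
scene [778. -21. 150.]
side [736. -38. 150.]
scene [ 754. -186.   64.]
side [ 755. -164.   64.]
```

```bash
python3 -m creep '[[-10,15,-2,0,0,4],[-35,55,-6,0,0,10],[-65,100,-10,0,0,18],[-95,145,-14,0,0,26],[-125,190,-17,0,0,34],[-155,237,-17,0,0,40],[-185,283,-17,0,0,46],[-215,329,-17,0,0,52],[-245,375,-17,0,0,56],[-275,421,-17,0,0,56],[-300,460,-17,0,0,56],[-319,488,-17,0,0,56]]' 1 20
cat > look.py <<'E'
import sys
from h import *
s=manip.read_state(); np.set_printoptions(precision=3,suppress=True)
im,d=grab_frame('wrist'); k=sys.argv[1]
cv2.imwrite(f'pics/{k}.png',im[:,:,::-1]); np.savez(f'pics/{k}.npz',d=d,p=s['ee_pos'],o=s['orientation'])
print(s['clock'],s['ee_pos'],s['joint_positions'],s['force'],s['width']); print(Ro.from_rotvec(s['orientation']).as_matrix())
E
python3 look.py neck1
```

```text
clock: 1.35
ee_pos: [552.3, 187.0, 250.3]
orientation: [3.106, 0.468, -0.001]
force: [0.4, 1.4, -0.9]
width: 91.8
1.35 [552.306 186.973 250.306] [-0.695  0.345  0.392  1.776 -0.148  1.05   0.049] [ 0.368  1.379 -0.911] 91.83332317108031
[[ 0.956  0.295 -0.   ]
 [ 0.295 -0.956 -0.001]
 [-0.001  0.001 -1.   ]]
```

View pics/neck1.png

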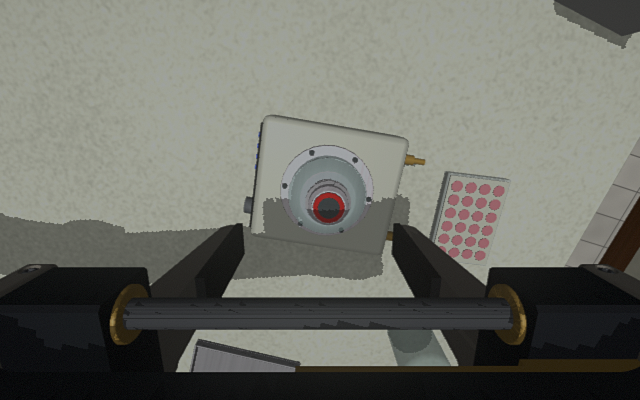

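```bash
python3 -m creep '[[14,9,0,0,0,0],[14,9,0,0,0,0],[14,9,0,0,0,0]]'
python3 look.py neck2; python3 - <<'E'
from h import *
im=cv2.imread('pics/neck2.png'); z=np.load('pics/neck2.npz'); 
hsv=cv2.cvtColor(im,cv2.COLOR_BGR2HSV); m=(((hsv[...,0]<8)|(hsv[...,0]>172))&(hsv[...,1]>130)).astype(np.uint8)
n,l,st,ce=cv2.connectedComponentsWithStats(m)
for i in range(1,n):
    if st[i,4]>20: print(st[i],ce[i])
i=1+np.argmax(st[1:,4]); c,_=cv2.findContours((l==i).astype(np.uint8),0,1); e=cv2.fitEllipse(max(c,key=len)); print(e)
P=(z['p'],z['o'])
print(at_z('wrist',*e[0],130,P))
u,v=e[0]; 
ys,xs=np.where(l==i); dd=z['d'][ys,xs]; print(np.median(dd)); print(np.median([at_d('wrist',x,y,q,P) for x,y,q in zip(xs,ys,dd)],axis=0))
cv2.imwrite('pics/neck2c.png',cv2.resize(im[120:260,230:430],None,fx=4,fy=4,interpolation=cv2.INTER_CUBIC))
E
```

```text
clock: 1.7
ee_pos: [573.0, 173.2, 250.4]
orientation: [3.103, 0.449, 0.003]
force: [-0.2, -0.9, 0.3]
width: 91.8
1.7 [573.026 173.231 250.398] [-0.665  0.373  0.401  1.74  -0.156  1.06   0.075] [-0.229 -0.851  0.264] 91.84146544203682
[[ 0.959  0.283  0.003]
 [ 0.283 -0.959 -0.006]
 [ 0.001  0.007 -1.   ]]
[296 172  32  31 380] [311.33684211 186.71315789]
((311.4370422363281, 187.1466827392578), (29.93790626525879, 30.656192779541016), 108.35582733154297)
[565.55327854 178.67921082 130.        ]
278.9627
[565.14616448 179.85068175 130.8059623 ]
```

View pics/neck2c.png

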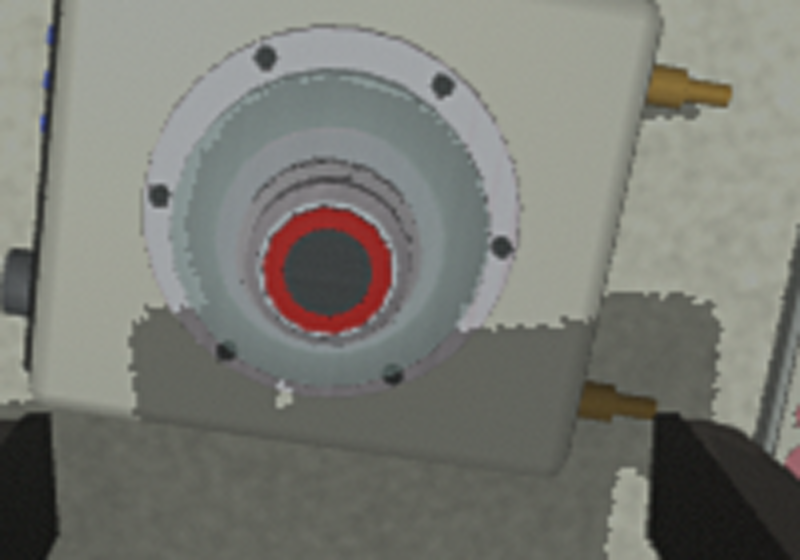

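```bash
python3 -m creep '[[-6,20,0,0,0,4],[-18,60,5,0,0,10],[-34,105,10,0,0,16],[-50,152,20,0,0,22],[-66,200,35,0,0,28],[-82,247,50,0,0,33],[-97,293,65,0,0,38],[-110,336,75,0,0,38],[-118,362,80,0,0,38],[-120,373,80,0,0,38],[-120,373,80,0,0,38],[-120,373,80,0,0,38]]' 1 20
python3 look.py cap1; python3 - <<'E'
from h import *
im=cv2.imread('pics/cap1.png'); z=np.load('pics/cap1.npz'); 
hsv=cv2.cvtColor(im,cv2.COLOR_BGR2HSV); m=((hsv[...,0]<18)&(hsv[...,0]>6)&(hsv[...,1]>150)&(hsv[...,2]>120)).astype(np.uint8)
n,l,st,ce=cv2.connectedComponentsWithStats(m)
for i in range(1,n):
    if st[i,4]>50: print(st[i],ce[i])
i=1+np.argmax(st[1:,4]); c,_=cv2.findContours((l==i).astype(np.uint8),0,1); e=cv2.fitEllipse(max(c,key=len)); print(e)
P=(z['p'],z['o'])
X=at_z('wrist',*e[0],41,P);print(X,totool(X-P[0],P[1]))
ys,xs=np.where(l==i); dd=z['d'][ys,xs]; print(np.median([at_d('wrist',x,y,q,P) for x,y,q in zip(xs,ys,dd)],axis=0))
E
```

```text
clock: 2.95
ee_pos: [564.8, -215.4, 172.9]
orientation: [3.084, -0.579, 0.006]
force: [-0.1, 1.6, -0.1]
width: 92.0
2.95 [ 564.806 -215.42   172.917] [-0.14   0.502  0.597  1.806 -0.341  0.932  0.232] [-0.144  1.558 -0.085] 91.96055235901575
[[ 0.932 -0.363  0.003]
 [-0.363 -0.932 -0.004]
 [ 0.005  0.003 -1.   ]]
((315.5301513671875, 191.8009490966797), (31.9268741607666, 43.74960708618164), 106.32633209228516)
[ 563.44401148 -214.58936136   41.        ] [ -2.18676776  -0.64178217 131.90664877]
[ 581.42250723 -215.88048159   42.78440571]
```

View pics/cap1.png

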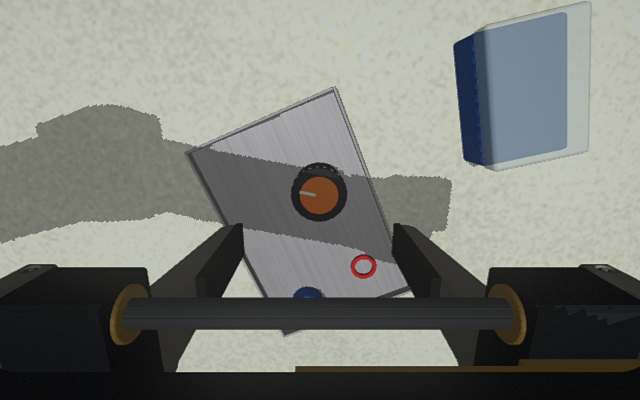

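```bash
python3 - <<'E'
from h import *
im=cv2.imread('pics/cap1.png'); z=np.load('pics/cap1.npz'); 
hsv=cv2.cvtColor(im,cv2.COLOR_BGR2HSV); m=((hsv[...,0]<22)&(hsv[...,0]>4)&(hsv[...,1]>130)&(hsv[...,2]>60)).astype(np.uint8)
m[:150]=0;m[240:]=0;m[:,:280]=0;m[:,360:]=0
c,_=cv2.findContours(m,0,1); c=cv2.convexHull(max(c,key=len)); e=cv2.fitEllipse(c); print(e)
P=(z['p'],z['o'])
X=at_z('wrist',*e[0],41,P);print(X,totool(X-P[0],P[1]))
print(z['d'][200,325],at_d('wrist',325,200,z['d'][200,325],P))
cv2.imwrite('pics/cap1c.png',cv2.resize(im[150:250,260:400],None,fx=5,fy=5,interpolation=cv2.INTER_CUBIC))
# neck in tool frame
z=np.load('pics/neck2.npz');P=(z['p'],z['o']);print(totool(at_z('wrist',311.44,187.15,130,P)-P[0],P[1]))
E
```

```text
((318.63720703125, 195.03622436523438), (37.1008186340332, 38.564125061035156), 87.36153411865234)
[ 565.10241511 -218.7908541    41.        ] [  0.88277945   2.67185249 131.93008336]
293.94446 [ 569.24749751 -225.49253335   42.3190539 ]
[ -5.94291783  -8.15845924 120.33756214]
```

View pics/cap1c.png

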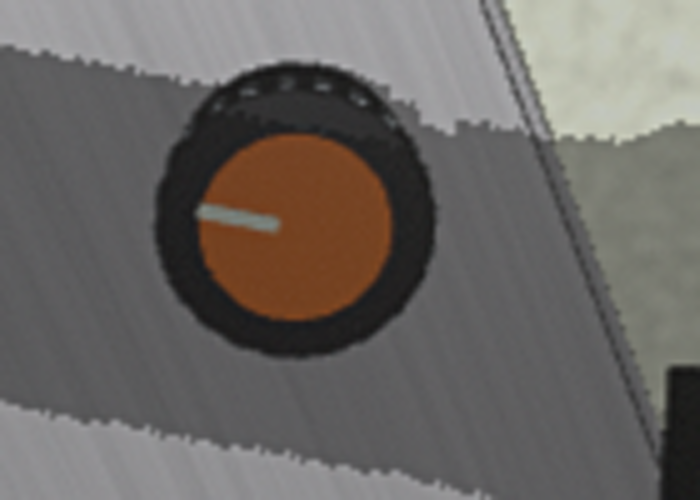

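```bash
python3 -m creep '[[0.9,2.7,15,0,0,0],[0.9,2.7,45,0,0,0],[0.9,2.7,75,0,0,0],[0.9,2.7,92,0,0,0],[0.9,2.7,100,0,0,0],[0.9,2.7,100,0,0,0],[0.9,2.7,100,0,0,0]]' 0.5 20
python3 - <<'E'
from h import *
np.set_printoptions(precision=4,suppress=True)
s=manip.read_state();print(s['ee_pos'],s['width'],s['joint_positions'],s['force']);R=Ro.from_rotvec(s['orientation']).as_matrix();print(R)
print('to cap',R.T@(np.array([565.1,-218.8,36.5])-s['ee_pos']))
zt=R.T@np.array([0,0,-1.]);print('level turn deg',np.degrees(np.cross([0,0,1],zt)))
E
```

```text
clock: 3.7
ee_pos: [565.7, -218.7, 73.7]
orientation: [3.084, -0.578, 0.009]
force: [1.0, -0.4, 0.4]
width: 69.2
[ 565.7428 -218.6637   73.735 ] 69.23036987763109 [-0.0737  0.6396  0.5194  1.8519 -0.4403  0.7598  0.3133] [ 0.9912 -0.3868  0.3886]
[[ 0.9321 -0.3621  0.0047]
 [-0.362  -0.9321 -0.0048]
 [ 0.0061  0.0027 -1.    ]]
to cap [-0.7782  0.2577 37.2317]
level turn deg [ 0.1571 -0.3514  0.    ]
```

```bash
python3 -m creep '[[-0.7,0.2,12,0.16,-0.35,0],[-0.7,0.2,25,0.16,-0.35,0],[-0.7,0.2,34,0.16,-0.35,0],[-0.7,0.2,37,0.16,-0.35,0],[-0.7,0.2,37,0.16,-0.35,0],[-0.7,0.2,37,0.16,-0.35,0]]' 0.5 20
cat > st.py <<'E'
from h import *
np.set_printoptions(precision=3,suppress=True)
s=manip.read_state();print(s['clock'],s['ee_pos'],'w',s['width'],'q',s['joint_positions'],'f',s['force'],'t',s['torque']);R=Ro.from_rotvec(s['orientation']).as_matrix()
zt=R.T@np.array([0,0,-1.]);print('level turn deg',np.degrees(np.cross([0,0,1],zt)),'yaw',np.degrees(np.arctan2(R[1,0],R[0,0])))
import sys
if len(sys.argv)>3: print('to',R.T@(np.array([float(a) for a in sys.argv[1:4]])-s['ee_pos']))
E
python3 st.py 565.1 -218.8 36.5
```

```text
clock: 4.3
ee_pos: [565.3, -218.9, 36.8]
orientation: [3.088, -0.579, 0.0]
force: [0.8, -0.2, -0.7]
width: 68.8
4.3 [ 565.274 -218.94    36.771] w 68.75277911637977 q [-0.044  0.696  0.484  1.856 -0.477  0.707  0.342] f [ 0.786 -0.157 -0.675] t [-0.013  0.129 -0.047]
level turn deg [ 0.004 -0.01   0.   ] yaw -21.23418972235411
to [-0.213 -0.067  0.271]
```

```bash
python3 -m creep '[[0,0,0,0,0,0],[0,0,0,0,0,0],[0,0,0,0,0,0],[0,0,0,0,0,0],[0,0,0,0,0,0]]' -1 25
python3 st.py; python3 -m creep '[[0,0,-5,0,0,0],[0,0,-15,0,0,0],[0,0,-35,0,0,0],[0,0,-60,0,0,0],[0,0,-85,0,0,0],[0,0,-110,0,0,0],[0,0,-135,0,0,0],[0,0,-150,0,0,0],[0,0,-150,0,0,0]]' ; python3 st.py; python3 look.py lift1
```

```text
clock: 4.8
ee_pos: [565.6, -219.0, 37.2]
orientation: [3.088, -0.579, 0.001]
force: [0.5, 0.2, 3.2]
width: 55.1
4.8 [ 565.556 -219.04    37.196] w 55.08617810060707 q [-0.044  0.695  0.484  1.855 -0.477  0.707  0.342] f [0.509 0.17  3.175] t [ 0.     0.165 -0.058]
level turn deg [-0.005 -0.05   0.   ] yaw -21.234383767426362
clock: 5.7
ee_pos: [566.6, -219.5, 189.6]
orientation: [3.088, -0.579, 0.008]
force: [-0.2, -0.6, 0.5]
width: 55.5
5.7 [ 566.592 -219.497  189.578] w 55.4632906320697 q [-0.141  0.487  0.608  1.787 -0.332  0.966  0.233] f [-0.172 -0.616  0.463] t [-0.059  0.072  0.007]
level turn deg [-0.049 -0.294  0.   ] yaw -21.234487221115273
5.7 [ 566.592 -219.497  189.578] [-0.141  0.487  0.608  1.787 -0.332  0.966  0.233] [-0.172 -0.616  0.463] 55.4632906320697
[[ 0.932 -0.362  0.005]
 [-0.362 -0.932 -0.001]
 [ 0.005 -0.001 -1.   ]]
```

View pics/lift1.png

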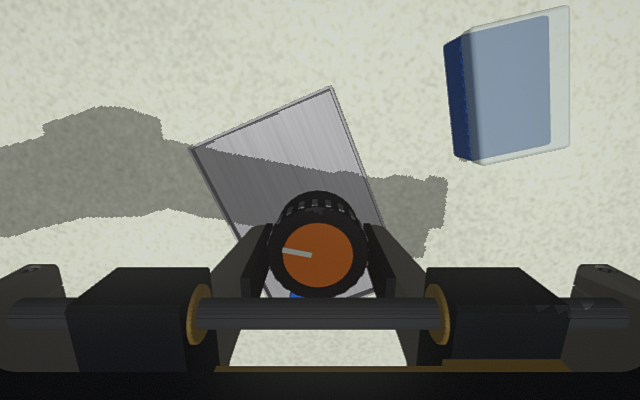

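```bash
python3 - <<'E'
from h import *
im=cv2.imread('pics/lift1.png'); z=np.load('pics/lift1.npz'); 
hsv=cv2.cvtColor(im,cv2.COLOR_BGR2HSV); m=((hsv[...,0]<22)&(hsv[...,0]>4)&(hsv[...,1]>130)&(hsv[...,2]>60)).astype(np.uint8)
m[:200]=0;m[300:]=0;m[:,:270]=0;m[:,370:]=0
c,_=cv2.findContours(m,0,1); c=cv2.convexHull(max(c,key=len)); e=cv2.fitEllipse(c); print(e)
P=(np.zeros(3),np.zeros(3))
print(at_z('wrist',*e[0],-4,P))
pts=[at_d('wrist',u,v,z['d'][v,u],P) for v in range(240,275,3) for u in range(300,340,3)]
pts=np.array(pts); A=np.c_[pts[:,:2],np.ones(len(pts))]; print(np.linalg.lstsq(A,pts[:,2],rcond=None)[0])
E
```

```text
((317.5643005371094, 254.60572814941406), (64.46961975097656, 70.53060150146484), 89.38740539550781)
[-0.07332088 -0.37071464 -4.        ]
[ 0.01196379  0.9142986  -6.00748658]
```

```bash
python3 - <<'E'
from h import *
d=np.load('pics/lift1.npz')['d']; print(d[215:290:6,290:350:8].round(0))
E
```

```text
[[156. 156. 154. 156. 155. 156. 155. 156.]
 [155. 156. 157. 155. 157. 156. 156. 156.]
 [157. 157. 157. 156. 156. 155. 157. 158.]
 [157. 156. 156. 156. 158. 157. 157. 158.]
 [159. 158. 158. 158. 158. 158. 159. 158.]
 [159. 159. 159. 159. 159. 159. 158. 159.]
 [159. 160. 159. 160. 159. 159. 161. 159.]
 [161. 160. 160. 161. 161. 162. 160. 162.]
 [162. 161. 162. 161. 162. 164. 160. 162.]
 [163. 163. 160. 163. 163. 163. 162. 162.]
 [165. 163. 165. 164. 165. 162. 165. 165.]
 [166. 164. 165. 164. 165. 164. 165. 166.]
 [166. 166. 166. 166. 166. 168. 166. 167.]]
```

```bash
python3 -m creep '[[-5,-15,-3,0,0,-4],[-16,-45,-8,0,0.1,-9],[-30,-85,-12,0,0,-14],[-45,-130,-15,0,0,-19],[-60,-175,-15,0,0,-24],[-75,-219,-15,0,0,-29],[-90,-262,-15,0,0,-34],[-102,-297,-15,0,0,-38],[-110,-318,-15,0,0,-38],[-114,-329,-15,0,0,-38],[-115,-331,-15,0,0,-38],[-115,-331,-15,0,0,-38]]'
python3 -m creep '[[0,0,0,0,0,0],[0,0,0,0,0,0],[0,0,0,0,0,0]]'
python3 st.py; python3 look.py neck3
cat > nk.py <<'E'
import sys
from h import *
k=sys.argv[1]
im=cv2.imread(f'pics/{k}.png'); z=np.load(f'pics/{k}.npz'); P=(z['p'],z['o'])
hsv=cv2.cvtColor(im,cv2.COLOR_BGR2HSV); m=(((hsv[...,0]<8)|(hsv[...,0]>172))&(hsv[...,1]>130)).astype(np.uint8)
n,l,st,ce=cv2.connectedComponentsWithStats(m)
for i in range(1,n):
    if st[i,4]>100:
        c,_=cv2.findContours((l==i).astype(np.uint8),0,1); e=cv2.fitEllipse(cv2.convexHull(max(c,key=len))); X=at_z('wrist',*e[0],130,P)
        print(st[i],e,X,totool(X-P[0],P[1]))
E
python3 nk.py neck3
```

```text
clock: 6.95
ee_pos: [578.1, 129.9, 202.1]
orientation: [3.107, 0.456, 0.002]
force: [0.3, 0.1, -1.0]
width: 55.4
clock: 7.25
ee_pos: [578.2, 128.8, 202.2]
orientation: [3.107, 0.453, 0.002]
force: [-0.3, 0.6, -1.8]
width: 55.4
7.25 [578.178 128.758 202.169] w 55.35609950846293 q [-0.581  0.415  0.392  1.801 -0.187  0.961  0.178] f [-0.334  0.566 -1.822] t [-0.009  0.059  0.013]
level turn deg [ 0.116 -0.051  0.   ] yaw 16.602153533466993
7.25 [578.178 128.758 202.169] [-0.581  0.415  0.392  1.801 -0.187  0.961  0.178] [-0.334  0.566 -1.822] 55.35609950846293
[[ 0.958  0.286  0.001]
 [ 0.286 -0.958 -0.002]
 [ 0.001  0.002 -1.   ]]
[301 126  40  41 633] ((320.3280029296875, 145.7646942138672), (39.844852447509766, 40.183349609375), 6.774024963378906) [565.5804222  178.72260879 130.        ] [  2.13948697 -51.62656611  72.06711322]
```

View pics/neck3.png

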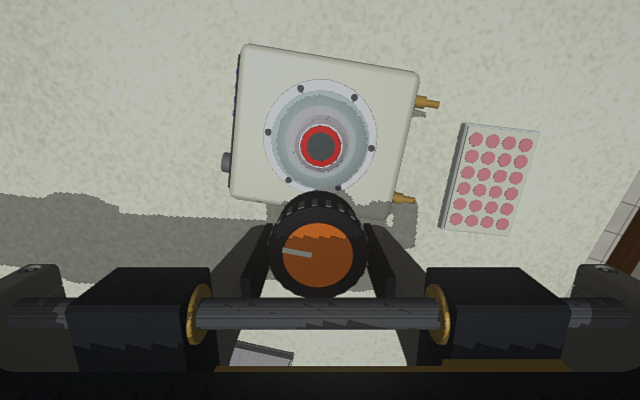

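```bash
python3 -m creep '[[0.5,-8,0,0.1,-0.05,0],[1,-20,3,0.1,-0.05,0],[2.2,-35,8,0.1,-0.05,0],[2.2,-46,15,0.1,-0.05,0],[2.2,-51,22,0.1,-0.05,0],[2.2,-51.2,30,0.1,-0.05,0],[2.2,-51.2,32,0.1,-0.05,0],[2.2,-51.2,32,0.1,-0.05,0]]'
python3 st.py 565.8 178.3 150; python3 - <<'E'
from h import *
p,d=grab_frame('side');q,d=grab_frame('scene')
A=np.hstack([cv2.resize(x[y:y+60,a:a+60,::-1],None,fx=6.6,fy=6.6,interpolation=cv2.INTER_CUBIC) for x,a,y in [(p,250,135),(q,326,140)]])
cv2.imwrite('pics/h1.png',A)
E
```

```text
clock: 8.1
ee_pos: [565.6, 177.9, 169.5]
orientation: [3.108, 0.453, -0.001]
force: [0.7, 0.2, -1.5]
width: 55.3
8.1 [565.6   177.869 169.489] w 55.30381061076198 q [-0.645  0.456  0.367  1.822 -0.202  0.901  0.104] f [ 0.67   0.157 -1.518] t [-0.179  0.027  0.023]
level turn deg [ 0.049  0.055 -0.   ] yaw 16.574665497271752
to [ 0.334 -0.373 19.489]
```

View pics/h1.png

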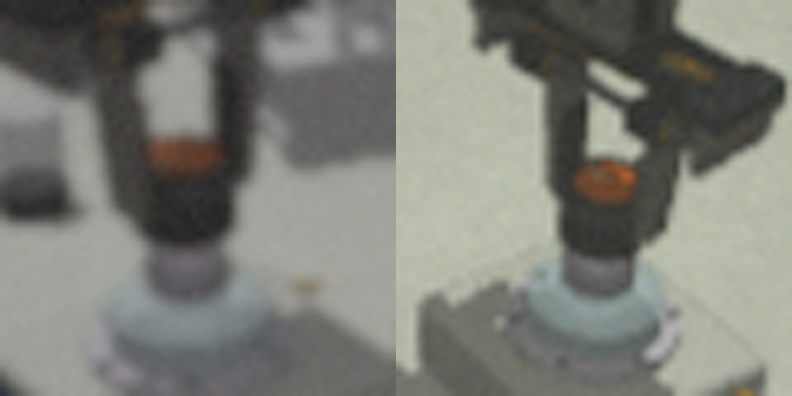

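```bash
python3 -m creep '[[0.3,-0.4,2,0,0,0],[0.3,-0.4,4,0,0,0],[0.3,-0.4,6,0,0,0],[0.3,-0.4,8,0,0,0],[0.3,-0.4,10,0,0,0],[0.3,-0.4,12,0,0,0],[0.3,-0.4,13,0,0,0]]'
python3 st.py 565.8 178.4 150
```

```text
clock: 8.9
ee_pos: [566.1, 178.5, 157.0]
orientation: [3.108, 0.453, 0.0]
force: [-0.4, 0.1, -0.6]
width: 55.3
8.9 [566.131 178.453 156.952] w 55.28539515433021 q [-0.64   0.473  0.362  1.83  -0.211  0.876  0.11 ] f [-0.415  0.118 -0.612] t [-0.102  0.08  -0.005]
level turn deg [ 0.032 -0.004  0.   ] yaw 16.567680440093884
to [-0.333 -0.048  6.952]
```

```bash
python3 -m creep '[[-0.3,0,1.5,0,0,0],[-0.3,0,3,0,0,0],[-0.3,0,4.5,0,0,0],[-0.3,0,6,0,0,0],[-0.3,0,7,0,0,0],[-0.3,0,7.7,0,0,0]]'
python3 st.py 565.8 178.4 150;python3 -m creep '[[0,0,0.7,0,0,0],[0,0,1.4,0,0,0]]'
```

```text
clock: 9.5
ee_pos: [565.9, 178.4, 149.2]
orientation: [3.108, 0.453, 0.0]
force: [1.4, -0.2, -1.3]
width: 55.2
9.5 [565.85  178.367 149.173] w 55.24230155529916 q [-0.637  0.483  0.359  1.836 -0.216  0.861  0.114] f [ 1.41  -0.186 -1.266] t [-0.072 -0.007 -0.007]
level turn deg [ 0.033 -0.004  0.   ] yaw 16.568647784816577
to [-0.038 -0.046 -0.827]
clock: 9.7
ee_pos: [565.9, 178.4, 148.0]
orientation: [3.108, 0.453, 0.0]
force: [-1.9, -0.5, 4.8]
width: 55.3
```

```bash
python3 -m creep '[[0,0,0,0,0,0],[0,0,0,0,0,0]]'; python3 st.py; python3 -m creep '[[0,0,0.5,0,0,0],[0,0,0.5,0,0,0]]'; python3 st.py
```

```text
clock: 9.9
ee_pos: [565.9, 178.4, 148.1]
orientation: [3.108, 0.453, 0.001]
force: [-0.5, -0.5, -0.3]
width: 55.2
9.9 [565.945 178.419 148.09 ] w 55.23904563812988 q [-0.637  0.484  0.358  1.836 -0.217  0.859  0.115] f [-0.452 -0.5   -0.283] t [-0.117  0.064 -0.026]
level turn deg [ 0.023 -0.016  0.   ] yaw 16.570608080947807
clock: 10.1
ee_pos: [566.0, 178.4, 148.0]
orientation: [3.109, 0.453, 0.001]
force: [-2.4, -0.6, 4.2]
width: 55.3
10.1 [565.99  178.402 148.003] w 55.31275046083456 q [-0.636  0.484  0.358  1.836 -0.217  0.859  0.115] f [-2.412 -0.622  4.248] t [-0.173  0.535 -0.006]
level turn deg [ 0.013 -0.023  0.   ] yaw 16.565261212297536
```

```bash
python3 -m creep '[[0,0,0.2,0,0,-4],[0,0,0.1,0,0,-8],[0,0,0,0,0,-12]]'; python3 -m creep '[[0,0,0.2,0,0,-4],[0,0,0.1,0,0,-8],[0,0,0,0,0,-12]]'; python3 st.py 565.85 178.4 148
```

```text
clock: 10.4
ee_pos: [566.2, 178.9, 148.2]
orientation: [-3.043, -0.779, -0.002]
force: [-0.1, 0.7, 1.2]
width: 55.0
clock: 10.7
ee_pos: [566.1, 178.9, 147.8]
orientation: [-2.944, -1.098, -0.002]
force: [0.1, 0.2, -0.7]
width: 55.3
10.7 [566.121 178.88  147.788] w 55.25200001185696 q [-0.56   0.476  0.256  1.831 -0.155  0.853  0.485] f [ 0.129  0.152 -0.693] t [-0.03   0.035 -0.028]
level turn deg [ 0.017 -0.062  0.   ] yaw 40.89794577602215
to [-0.519  0.185 -0.213]
```

```bash
python3 -m creep '[[-0.2,0.2,0.4,0,0,0],[-0.2,0.2,0.8,0,0,0],[-0.2,0.2,0.8,0,0,0]]'; python3 st.py 565.85 178.4 148
```

```text
clock: 11.0
ee_pos: [566.0, 178.5, 146.7]
orientation: [-2.944, -1.096, -0.001]
force: [0.4, -0.9, -1.2]
width: 55.0
11.0 [566.01  178.535 146.732] w 55.004478930256425 q [-0.559  0.477  0.256  1.832 -0.156  0.851  0.485] f [ 0.356 -0.914 -1.182] t [-0.066  0.004 -0.025]
level turn deg [ 0.016 -0.045  0.   ] yaw 40.83017900218389
to [-0.208 -0.002 -1.268]
```

Dropping freely; follow it down gently.

```bash
python3 -m creep '[[0,0,0.5,0,0,0],[0,0,1,0,0,0],[0,0,1.4,0,0,0],[0,0,1.4,0,0,0]]'; python3 -m creep '[[0,0,0.4,0,0,0],[0,0,0.7,0,0,0],[0,0,0.7,0,0,0]]'; python3 st.py 565.85 178.4 148
```

```text
clock: 11.4
ee_pos: [565.9, 178.5, 145.2]
orientation: [2.944, 1.096, 0.001]
force: [-0.3, -0.2, -1.2]
width: 55.0
clock: 11.7
ee_pos: [566.0, 178.6, 144.9]
orientation: [-2.944, -1.096, -0.001]
force: [-0.9, -0.4, 3.0]
width: 55.0
11.7 [566.02  178.583 144.865] w 55.01688689274358 q [-0.559  0.48   0.255  1.833 -0.157  0.847  0.485] f [-0.9   -0.375  2.98 ] t [-0.122  0.268  0.038]
level turn deg [ 0.013 -0.052  0.   ] yaw 40.823755332402236
to [-0.246  0.028 -3.135]
```

```bash
python3 -m creep '[[-0.2,0,0,0,0,4],[-0.2,0,0.1,0,0,8],[-0.2,0,0.25,0,0,12],[-0.2,0,0.4,0,0,16]]';python3 st.py 565.85 178.4 148;  python3 -m creep '[[0,0,0.25,0,0,4],[0,0,0.4,0,0,8],[0,0,0.5,0,0,12],[0,0,0.65,0,0,16]]'; python3 st.py 565.85 178.4 148
```

```text
clock: 12.1
ee_pos: [566.0, 178.5, 144.4]
orientation: [-3.069, -0.671, -0.002]
force: [0.2, 0.6, -1.1]
width: 54.8
12.1 [565.977 178.515 144.396] w 54.80064280716173 q [-0.61   0.485  0.323  1.837 -0.199  0.849  0.24 ] f [ 0.22   0.598 -1.104] t [ 0.043  0.008 -0.048]
level turn deg [-0.    -0.074  0.   ] yaw 24.656467640120113
to [-0.159  0.052 -3.604]
clock: 12.5
ee_pos: [566.2, 178.4, 143.8]
orientation: [-3.133, -0.233, -0.003]
force: [0.5, 0.6, -0.2]
width: 55.3
12.5 [566.2   178.421 143.833] w 55.27926817309734 q [-0.661  0.493  0.39   1.841 -0.242  0.852 -0.004] f [ 0.47   0.628 -0.172] t [-0.101  0.04  -0.046]
level turn deg [-0.014 -0.097  0.   ] yaw 8.49178490451429
to [-0.342 -0.032 -4.167]
```

```bash
python3 -m creep '[[-0.2,0,0.2,0,0.1,4],[-0.3,0,0.35,0,0.1,9],[-0.3,0,0.5,0,0.1,14],[-0.3,0,0.7,0,0.1,19],[-0.3,0,0.85,0,0.1,24],[-0.3,0,1.05,0,0.1,30],[-0.3,0,1.1,0,0.1,32]]';python3 st.py 565.85 178.4 148;  python3 -m creep '[[0,0,0.2,0,0,4],[0,0,0.35,0,0,9],[0,0,0.5,0,0,14],[0,0,0.7,0,0,19],[0,0,0.85,0,0,24],[0,0,1.05,0,0,30],[0,0,1.1,0,0,32]]'; python3 st.py 565.85 178.4 148
```

```text
clock: 13.2
ee_pos: [566.0, 178.3, 142.8]
orientation: [-3.074, 0.643, -0.006]
force: [-0.3, -0.0, 0.9]
width: 55.1
13.2 [565.987 178.252 142.782] w 55.11156811687588 q [-0.763  0.515  0.528  1.85  -0.331  0.861 -0.486] f [-0.309 -0.007  0.947] t [-0.207  0.173  0.061]
level turn deg [-0.077 -0.19   0.   ] yaw -23.62112597216779
to [-0.168 -0.088 -5.218]
clock: 13.9
ee_pos: [566.2, 178.3, 141.7]
orientation: [-2.777, 1.466, -0.006]
force: [0.6, -0.8, 0.7]
width: 55.3
13.9 [566.23  178.315 141.716] w 55.2644173965638 q [-0.862  0.547  0.666  1.857 -0.428  0.881 -0.96 ] f [ 0.635 -0.827  0.738] t [-0.129  0.079 -0.05 ]
level turn deg [-0.188 -0.148  0.   ] yaw -55.66443822666741
to [-0.268  0.245 -6.286]
```

```bash
python3 -m creep '[[-0.2,0.2,0.2,-0.1,-0.1,4],[-0.2,0.2,0.35,-0.2,-0.15,9],[-0.2,0.2,0.5,-0.2,-0.15,14],[-0.2,0.2,0.7,-0.2,-0.15,19],[-0.2,0.2,0.85,-0.2,-0.15,24],[-0.2,0.2,1.05,-0.2,-0.15,30],[-0.2,0.2,1.1,-0.2,-0.15,32]]';python3 st.py 565.85 178.4 148;  python3 -m creep '[[0,0,0.2,0,0,4],[0,0,0.35,0,0,9],[0,0,0.5,0,0,14],[0,0,0.7,0,0,18],[0,0,0.7,0,0,18]]'; python3 st.py 565.85 178.4 148
```

```text
clock: 14.6
ee_pos: [566.2, 178.4, 140.7]
orientation: [-2.265, 2.175, 0.0]
force: [0.6, -1.1, 0.3]
width: 55.0
14.6 [566.24  178.448 140.69 ] w 54.9965976261651 q [-0.952  0.593  0.804  1.861 -0.533  0.915 -1.427] f [ 0.619 -1.125  0.35 ] t [-0.105  0.029  0.014]
level turn deg [-0.046  0.049  0.   ] yaw -87.67155626404585
to [ 0.026  0.385 -7.311]
clock: 15.1
ee_pos: [566.4, 178.4, 140.1]
orientation: [-1.9, 2.501, -0.0]
force: [0.5, -0.1, 1.8]
width: 55.1
15.1 [566.43  178.423 140.061] w 55.10745298881061 q [-1.001  0.625  0.88   1.864 -0.594  0.938 -1.688] f [ 0.491 -0.096  1.791] t [-0.079  0.12  -0.013]
level turn deg [-0.053  0.045  0.   ] yaw -105.56214815311743
to [ 0.172  0.545 -7.939]
```

```bash
python3 -m creep '[[0.1,0.3,0.2,0,0,4],[0.1,0.4,0.4,0,0,8],[0.1,0.4,0.55,0,0,12],[0.1,0.4,0.7,0,0,16],[0.1,0.4,0.85,0,0,20],[0.1,0.4,1,0,0,24],[0.1,0.4,1,0,0,24]]';python3 st.py 565.85 178.4 148; python3 look.py in1
```

```text
clock: 15.8
ee_pos: [566.4, 178.5, 139.5]
orientation: [-1.342, 2.839, -0.0]
force: [-0.3, -0.6, 4.1]
width: 55.4
15.8 [566.441 178.477 139.466] w 55.36582328382723 q [-1.06   0.673  0.98   1.868 -0.677  0.974 -2.034] f [-0.335 -0.615  4.124] t [-0.073  0.164 -0.041]
level turn deg [-0.062  0.092  0.   ] yaw -129.4085569271002
to [ 0.421  0.399 -8.535]
15.8 [566.441 178.477 139.466] [-1.06   0.673  0.98   1.868 -0.677  0.974 -2.034] [-0.335 -0.615  4.124] 55.36582328382723
[[-0.635 -0.773  0.002]
 [-0.773  0.635  0.001]
 [-0.002 -0.001 -1.   ]]
```

View pics/in1.png

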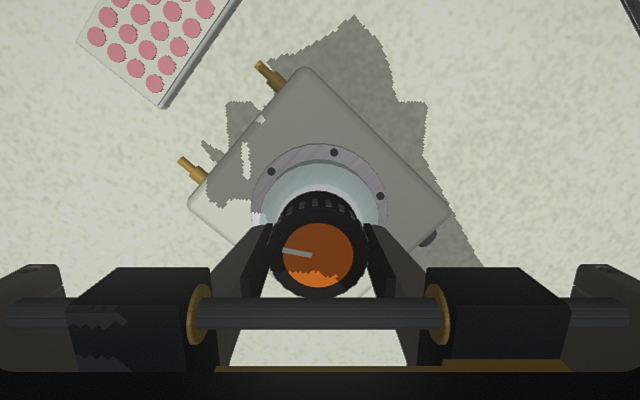

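```bash
python3 -m creep '[[0.2,0.2,0.25,0,0,4],[0.3,0.3,0.4,0,0,8],[0.3,0.3,0.55,0,0,12],[0.3,0.3,0.7,0,0,16],[0.3,0.3,0.8,0,0,20],[0.3,0.3,0.9,0,0,22],[0.3,0.3,0.9,0,0,22]]';python3 st.py 565.85 178.4 148
```

```text
clock: 16.55
ee_pos: [566.5, 178.4, 139.1]
orientation: [-0.781, 3.04, 0.0]
force: [-0.0, -0.7, 6.9]
width: 55.3
16.55 [566.472 178.411 139.144] w 55.31893126056519 q [-1.107  0.723  1.067  1.871 -0.752  1.014 -2.352] f [-0.024 -0.668  6.946] t [-0.062  0.3   -0.057]
level turn deg [-0.023  0.158  0.   ] yaw -151.1979572902077
to [ 0.526  0.287 -8.858]
```

```bash
python3 -m creep '[[0.2,0.2,0.5,0,0.1,3],[0.3,0.2,0.7,0,0.1,6],[0.3,0.2,0.8,0,0.1,8],[0.3,0.2,0.8,0,0.1,8],[0.3,0.2,0.8,0,0.1,8]]';python3 st.py 565.85 178.4 148
```

```text
clock: 17.05
ee_pos: [566.4, 178.4, 138.9]
orientation: [-0.572, 3.087, 0.001]
force: [-1.3, -0.5, 6.6]
width: 55.2
17.05 [566.428 178.423 138.938] w 55.22127985221466 q [-1.121  0.743  1.097  1.871 -0.778  1.031 -2.467] f [-1.284 -0.527  6.567] t [0.025 0.341 0.026]
level turn deg [ 0.014  0.094 -0.   ] yaw -159.0067940829672
to [ 0.533  0.188 -9.063]
```

```bash
python3 -m creep '[[0,0,0,0,0,0],[0,0,0,0,0,0]]'; python3 st.py; python3 -m creep '[[0,0,0,0,0,0],[0,0,0,0,0,0],[0,0,0,0,0,0],[0,0,0,0,0,0],[0,0,0,0,0,0]]' 0.7; python3 look.py rel1; python3 st.py
```

```text
clock: 17.25
ee_pos: [566.4, 178.4, 139.0]
orientation: [-0.575, 3.087, 0.002]
force: [-0.1, 1.1, 3.6]
width: 55.1
17.25 [566.436 178.444 139.011] w 55.075237945918786 q [-1.121  0.742  1.096  1.871 -0.777  1.031 -2.465] f [-0.061  1.096  3.629] t [ 0.025  0.167 -0.081]
level turn deg [ 0.043  0.099 -0.   ] yaw -158.89206435238913
clock: 17.75
ee_pos: [566.3, 178.5, 138.9]
orientation: [-0.576, 3.087, 0.002]
force: [0.2, 0.3, 0.3]
width: 77.8
17.75 [566.323 178.476 138.867] [-1.121  0.742  1.096  1.871 -0.778  1.031 -2.465] [0.23  0.345 0.34 ] 77.77516611901422
[[-0.933 -0.36   0.001]
 [-0.36   0.933  0.001]
 [-0.001  0.001 -1.   ]]
17.8 [566.348 178.441 138.879] w 77.94447727486475 q [-1.121  0.742  1.096  1.871 -0.778  1.031 -2.465] f [-0.114  0.319 -0.793] t [0.04  0.118 0.057]
level turn deg [ 0.039  0.084 -0.   ] yaw -158.88415632473195
```

View pics/rel1.png

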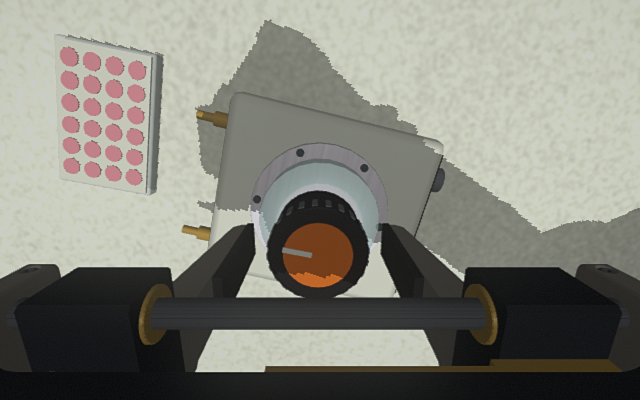

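```bash
python3 -m creep '[[0,0,-5,0,0,0],[0,0,-15,0,0,0],[0,0,-35,0,0,0],[0,0,-60,0,0,0],[0,0,-85,0,0,0],[0,0,-105,0,0,0],[0,0,-115,0,0,0],[0,0,-120,0,0,0],[0,0,-120,0,0,0],[0,0,-120,0,0,0]]' 1; python3 st.py; python3 look.py end1; python3 - <<'E'
from h import *
im=cv2.imread('pics/end1.png'); z=np.load('pics/end1.npz');P=(z['p'],z['o'])
hsv=cv2.cvtColor(im,cv2.COLOR_BGR2HSV); m=((hsv[...,0]<22)&(hsv[...,0]>4)&(hsv[...,1]>130)&(hsv[...,2]>60)).astype(np.uint8)
n,l,st,ce=cv2.connectedComponentsWithStats(m); i=1+np.argmax(st[1:,4]); print(st[i],ce[i])
c,_=cv2.findContours((l==i).astype(np.uint8),0,1); e=cv2.fitEllipse(cv2.convexHull(max(c,key=len)))
print(e,at_z('wrist',*e[0],142.9,P))
ys,xs=np.where(cv2.erode((l==i).astype(np.uint8),np.ones((3,3)))>0)
Q=np.array([at_d('wrist',x,y,z['d'][y,x],P) for x,y in zip(xs,ys)])
Q=Q[abs(Q[:,2]-np.median(Q[:,2]))<5];print('top z',np.median(Q[:,2]),len(Q))
s=np.linalg.lstsq(np.c_[Q[:,:2]-Q[:,:2].mean(0),np.ones(len(Q))],Q[:,2],rcond=None)[0];print('slope',s, 'deg',np.degrees(np.hypot(*s[:2])))
p,_=grab_frame('side');q,_=grab_frame('scene')
A=np.hstack([cv2.resize(x[y:y+60,a:a+60,::-1],None,fx=6.6,fy=6.6,interpolation=cv2.INTER_CUBIC) for x,a,y in [(p,250,140),(q,326,145)]])
cv2.imwrite('pics/endc.png',A)
E
```

```text
clock: 18.8
ee_pos: [565.7, 178.4, 258.1]
orientation: [-0.576, 3.088, 0.001]
force: [0.3, -0.2, -0.3]
width: 91.9
18.8 [565.739 178.355 258.145] w 91.93803409942085 q [-1.216  0.617  1.244  1.774 -0.625  1.217 -2.567] f [ 0.299 -0.204 -0.336] t [0.071 0.122 0.047]
level turn deg [ 0.047  0.014 -0.   ] yaw -158.88143925791138
18.8 [565.739 178.355 258.145] [-1.216  0.617  1.244  1.774 -0.625  1.217 -2.567] [ 0.299 -0.204 -0.336] 91.93803409942085
[[-0.933 -0.36  -0.   ]
 [-0.36   0.933  0.001]
 [-0.     0.001 -1.   ]]
[ 297  177   41   40 1236] [317.60032362 196.55339806]
((317.03631591796875, 196.45462036132812), (39.516448974609375, 41.13722229003906), 90.68201446533203) [566.32902559 178.72633188 142.9       ]
top z 144.33383829296156 1032
slope [ 1.99463281e-03 -3.53892881e-03  1.44360632e+02] deg 0.23275473189395607
```

View pics/end1.png

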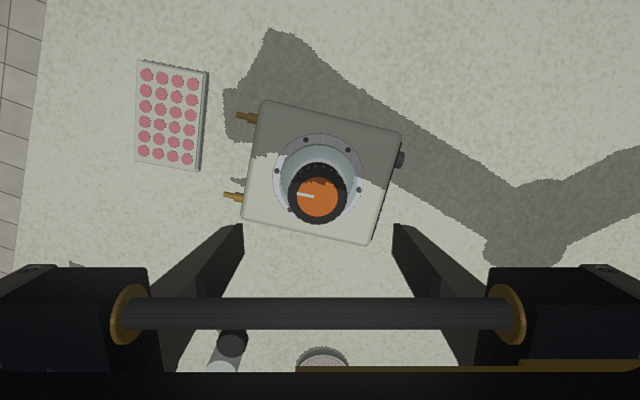

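View pics/endc.png

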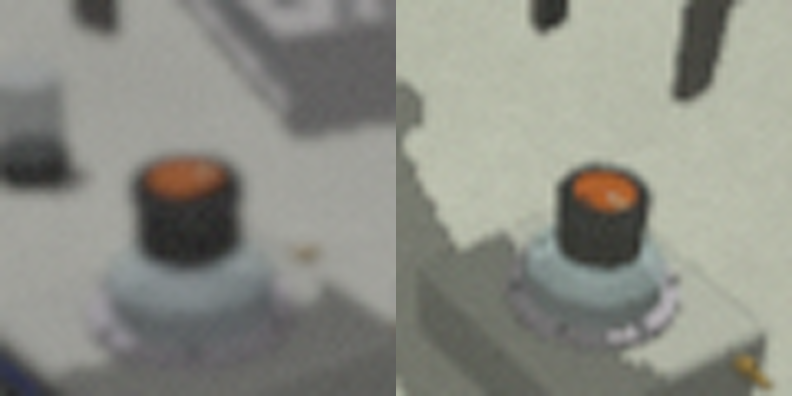

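```bash
python3 - <<'E'
from h import *
def top(k,box,s0):
    im=cv2.imread(f'pics/{k}.png'); z=np.load(f'pics/{k}.npz');P=(z['p'],z['o'])
    hsv=cv2.cvtColor(im,cv2.COLOR_BGR2HSV); m=((hsv[...,0]<22)&(hsv[...,0]>4)&(hsv[...,1]>130)&(hsv[...,2]>60)).astype(np.uint8)
    M=np.zeros_like(m);M[box[0]:box[1],box[2]:box[3]]=1;m=cv2.erode(m*M,np.ones((3,3)))
    ys,xs=np.where(m>0);Q=np.array([at_d('wrist',x,y,z['d'][y,x],P) for x,y in zip(xs,ys)]);q=Q[:,2];q=q[abs(q-np.median(q))<5];print(k,np.median(q),q.mean(),q.std(),len(q))
top('cap1',(160,230,285,350),0);top('lift1',(215,295,275,360),0);top('end1',(170,225,290,345),0);top('rel1',(215,295,275,360),0)
def reg(k,c):
    z=np.load(f'pics/{k}.npz');P=(z['p'],z['o']);print(k,P[0][2])
reg('lift1',0);reg('rel1',0)
# collar/box top in end1 (box 62mm) and neck3
for k,pts in [('end1',[(280,125),(380,150),(370,225),(262,205)]),('neck2',[(255,130),(380,140),(260,200)]),('neck3',[(255,70),(395,90),(250,180)])]:
    z=np.load(f'pics/{k}.npz');P=(z['p'],z['o'])
    print(k,[round(float(np.median([at_d('wrist',u+i,v+j,z['d'][v+j,u+i],P)[2] for i in range(-4,5) for j in range(-4,5)])),2) for u,v in pts])
E
```

```text
cap1 42.503892455778384 42.51691149935938 0.6900499781511537 901Traceback (most recent call last):
  File "<stdin>", line 7, in <module>
  File "<stdin>", line 6, in top
  File "h.py", line 13, in at_d
    o,d=ray(n,u,v,pose); return o+d*dep
        ~~~^^^^^^^^^^^^
  File "h.py", line 5, in ray
    c=camera_info(n); r=np.array([(u-c['cx'])/c['fx'],(v-c['cy'])/c['fy'],1.])
ValueError: time passes only in moves, steps and waits
```

```bash
python3 - <<'E'
from workcell import job
print(job.hand_in())
E
```

```text
the job is handed in; nothing more can be done
None
```

The humidifier is closed: the cap is screwed onto the neck and squeezes the seal, the gripper has let go, and the job was handed in at about 19 s.

**What I did**
- I picked the cap out of the tray by its ribbed part and set it level on the neck, where it rested near the top of the thread.
- I turned it about 24° counter-clockwise. It climbed and then dropped about 3.2 mm, slightly less than the stated 4 mm because I had turned a little past the start.
- I then ran it in clockwise about 200° from there, which I estimate as about 180–188° from the drop itself.
- The push along the neck stayed under about 8 N, and the cap did not slip in the jaws.

**Last checks**
- **Depth:** the cap centre is about 6.15 mm below the mouth, so the seal is squeezed about 1.15 mm. Tool height and wrist depth agree on this. The raw depth reading was 1.5 mm higher, but it showed the same offset when the cap lay in the tray, so I corrected for it.
- **Level and centring:** the cap's tilt is about 0.2° and it sits within about 1 mm of the neck's measured axis.
- **After release:** the mark on the cap did not turn, and the open gripper was about 115 mm clear of it.

**Not fully checked**
- A script that repeated the depth check on other pictures stopped partway with an interface error, after giving the offset I used.
- I did not measure the other objects again. The arm showed no contact with them.

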